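Gauge two bored blocks for a hidden step

ROBOT

A 6-joint arm with a two-finger parallel gripper is mounted at the origin on a cart in front of the work surface, level with it; the furniture and walls round the work are solid. World frame = base frame: x ahead of the robot, y to its left, z up, the work surface at z = 0. Lengths are in m, angles in rad, forces in N, time in s.
With the tool pointing down it reaches from about 0.275 to 0.85 m from the base axis. Payload 19 kg.
Tool frame: the origin (TCP) lies on the centre line of the jaws, within the pads' length; the fingertips stand ctrl.tip_reach ahead of it and the grasp point (between the pads) lies 8 mm behind it (ctrl.tip_reach is the distance from the TCP to the fingertips, in m); z points along the fingers, y is the line along which they close (so a half turn about z gives the same grasp; the last joint's range is limited). The gripper opens to 85 mm and grips with 20 to 120 N. Pads are 22 mm wide; open, the fingers measure 114 mm over their backs; the gripper's body (76 mm by 85 mm) begins 54 mm behind the grasp point. The pads swing forward as they close: fully open they stand 13 mm farther back than shut.
Start: joints at [-1.295, 0.15, 1.437, -0, 1.554, -0.134], TCP at [0.229, -0.527, 0.242] pointing down, gripper open.
Joint ranges: [-2.8, 2.8], [-0.68, 2.1], [0.12, 2.68], [-1.39, 4.53], [0.16, 2.79], [-2.81, 2.81]. Speed limits (rad/s): [1.89, 1.89, 2.22, 3.01, 3.01, 3.01].

INTERFACE

Orientations are given as a rotation vector (axis times angle).
In Python, from rig import ctrl gives the robot as it stands. The module is installed in compiled form; this text tells all that it offers.
- The arm moves only by the tool carry_out, never from a script. Its argument "targets" is a list that holds one entry, the list of rows, each a list of 7 numbers: the turn, a rotation vector about the tool's x, y, z in rad, then the shift along the tool's x, y, z in m, then the closure, from 0 (fully open) to 1 (shut). In form: [[[ax, ay, az, dx, dy, dz, fingers], ...]]. A call has 1 to 10 rows; each row is the pose to reach, as a shift and turn from the pose commanded when the call began, along the tool's axes at that moment; what a row does not reach only later rows make up. A row lasts 1/10 s, in which the tool goes at most 50 mm and 8.59 degrees, less where a joint would pass 70% of its speed; a pose out of reach is approached as far as the arm can. A call with a gripper value outside its range is refused whole. The fingers move at their own pace and stop on an object; "force" is the grip in N (left out, the last holds). Time passes only in rows, so rows that repeat a pose let the fingers close. It gives the time, the measured TCP pose, the force, the opening and the grip force at its end, in the units of the state.
- ctrl.read_state(): the state, without advancing time (a new reading comes with each control period).
- ctrl.snapshot(name): name is "side" or "top" or "wrist"; returns the picture (480x640x3 uint8, red, green, blue); there is no depth.
- ctrl.camera_params(name): a dict with "K" (3x3 intrinsics, pixels), "R" (3x3) and "t" (3): a world point X has camera coordinates R X + t; the wrist camera has in their place "hand_eye" (4x4, takes a point from camera to tool coordinates, whose origin is the TCP and whose axes are the flange's). Camera axes: x right, y down, z forward; pixel columns grow to the right and rows downward; lengths in m; the calibration is good to about 2 mm. A picture is of the moment at which its call begins: read the wrist's pose just before it. camera_params takes no time and is no camera call.
- ctrl.job_done(): hands the job in; it is judged then, once.
Trained networks look in the newest picture that a camera, given by its name, has taken for a name from the list of things; names that differ only in an ending like _2 or _b are one class to them, and where a whole thing is asked for, a point or a joint stands for the part that bears it (a point fixed in the world has none). Each returns a list of dicts, best first, with "confidence" (0 to 1); they miss things now and then, are a little off and sometimes report something else, mostly with a low value. They report only what shows in the picture. A call takes as long as a camera call. They do not tell look-alikes from the thing itself.
- ctrl.find_in(camera, thing): "rect" ([left, top, right, bottom] in pixels, round what is visible of it).
- ctrl.silhouettes(camera, thing): "pixels" (480x640 bool, what is visible of it) and "rect" ([left, top, right, bottom] in pixels, round what is visible of it).
The state is a dict: "clock": time; "joint_positions": joint angles; "joint_vel": joint speeds; "joint_torque": joint torques, N m; "ee_pos": TCP position; "ee_rot": TCP orientation; "force": force on the tool from outside, world axes, zero at the start; "ft_torque": the same for the moment, N m; "opening": opening from 0.0 (shut) to 1.0 (fully open); "grasp_force": force on a finger pad.
Only numpy, scipy, OpenCV 4.12 (cv2) and the standard library are available. Lean on these libraries where they do the work, as an engineer would, in place of code of your own. Each camera call takes 0.05 s, during which the arm holds its last target. There are 200 camera calls.

TASK

One of the two bored aluminium blocks in the rack has a hidden step inside its bore: try them, without forcing, on the level gauge pin to feel which one stops short and which goes fully home against the shoulder. Leave the good one on the pin, fully home, and lay the one with the step in the scrap tray. Do not disturb the other things on the bench.

Things in the scene. Friction and masses are not known exactly. Their poses are not given: they have to be found in the camera images.
- block_1_center (a point): one of two look-alike aluminium blocks, 56 long, 36 x 36 mm across, 0.15 to 0.3 kg; point at its centre, x along its 16 mm bore. Both ends alike, mouths chamfered to 20 mm. In one block (outside shows not which) the bore narrows to 8 mm, 14 mm in from either mouth; in the other it is 16 mm right through. Starts in a rack channel, centre 23 mm over the bench, up to 6 mm off the channel's middle
- block_2_center (a point): one of two look-alike aluminium blocks, 56 long, 36 x 36 mm across, 0.15 to 0.3 kg; point at its centre, x along its 16 mm bore. Both ends alike, mouths chamfered to 20 mm. In one block (outside shows not which) the bore narrows to 8 mm, 14 mm in from either mouth; in the other it is 16 mm right through. Starts in a rack channel, centre 23 mm over the bench, up to 6 mm off the channel's middle
- rack: fixed wooden rack, 70 (x) x 108 (y) mm, left or right on the bench; origin under its centre. 5 mm floor; three 8 mm walls along x, 45 mm high over the bench, form two 42 mm wide channels at y = +25 and -25 mm, open at both x ends. In each lies a block, bore along x; the walls stand 4 mm above the blocks, so grip a block over its end faces, 56 mm apart
- gauge: fixed gauge with a level pin, left or right on the bench. Origin on the bench under the shoulder's front face, z up; the pin stands out along -x. Behind the shoulder (disc 32 mm across, 4 mm thick) an upright 30 x 55 mm, 95 mm high (x 4 to 34 mm), on a foot 90 x 90 mm (x -20 to 70 mm), 12 mm high, bolt heads to 17 mm. The bench before the pin (x -85 to -150 mm) is free
- gauge_nose (a point): free end of the gauge pin, on its axis 70 mm over the bench, 45 mm in front of the shoulder; x points along the pin to the shoulder. The pin is steel, 12 mm thick, its nose chamfered 3 mm. A good block fully home has its centre 28 mm in front of the shoulder face; the nose stops a stepped one with its centre about 59 mm in front
- tray: fixed dark steel scrap tray, open at the top, 150 x 150 mm outside, 30 mm high, walls and floor 4 mm thick; origin at the centre of its underside, z up. Solid furniture near the work: a bench vise at the near left (about x 270, y 410 mm from the robot's base) and a bench grinder at the back left (about x 820, y 440 mm); keep the gripper's body clear of them
- red_tumbler: red tumbler standing upright among the work, 72 mm across, 120 mm tall, origin at the centre of its underside; leave alone
- padlock: brass padlock lying flat, 64 x 42 x 18 mm, origin at the centre of its underside; leave alone
- coach_bolt: steel bolt with nut lying down, 22 x 79 x 19 mm, origin at the centre of its underside; leave alone
- tape_measure: green tape measure, 40 x 84 x 65 mm, origin at the centre of its underside; leave alone
- spark_plug_box: small blue card box, 30 x 90 x 30 mm, origin at the centre of its underside; leave alone
- slip_pliers: pliers with red handles lying flat, 66 x 209 x 14 mm, origin at the centre of its underside; leave alone
Mind the look-alikes: they are no part of the job. Leave any turquoise look-alike of the rack alone. Leave any black look-alike of the part that bears block_1_center alone.

How it is judged:
By the outcome, as a careful person would: the job done as asked, in the order asked, and still so for the second after the job is handed in, with the robot touching nothing.
It also fails if it takes over 72 s, if anything falls off the work surface, if the arm or the gripper's body presses on something with over 40 N, if the wrist force passes 120 N, or if a joint passes its speed limit or range.

## Working session

There is one attempt and no reset: what is moved stays moved. The work goes in short steps, Python scripts to look and compute and a tool call to move; the robot and the scene stay as the last step left them, time stands still between calls to the robot, and variables do not carry over. Pictures are saved under pics/ and viewed, at most 10 in all, crops included, and the job is handed in when it is done.

Besides the shell and the picture viewer there is one more tool, called after ">>>" in YAML: its name, and indented under it one key for each argument. carry_out: Moves the arm, as the interface text tells. Its arguments: {"type":"object","properties":{"targets":{"type":"array"},"force":{"type":"number"}},"required":["targets"]}

```bash
mkdir -p pics
cat > h.py <<'E'
import numpy as np, cv2
from rig import ctrl
def save(n,img): cv2.imwrite(f'pics/{n}.png',cv2.cvtColor(img,cv2.COLOR_RGB2BGR))
def ray(cam,u,v):
    p=ctrl.camera_params(cam);K=p['K'];
    d=np.linalg.inv(K)@[u,v,1.]
    if 'R' in p:
        R=np.array(p['R']);t=np.array(p['t']);return -R.T@t,R.T@d
    s=ctrl.read_state();H=np.array(p['hand_eye'])
    Rw=cv2.Rodrigues(np.array(s['ee_rot'],float))[0]
    return Rw@H[:3,3]+s['ee_pos'],Rw@H[:3,:3]@d
def onz(cam,u,v,z):
    o,d=ray(cam,u,v);return o+d*(z-o[2])/d[2]
def proj(cam,X):
    p=ctrl.camera_params(cam);X=np.atleast_2d(X)
    if 'R' in p: c=X@np.array(p['R']).T+p['t']
    else:
        s=ctrl.read_state();H=np.array(p['hand_eye']);Rw=cv2.Rodrigues(np.array(s['ee_rot'],float))[0]
        c=((X-s['ee_pos'])@Rw-H[:3,3])@H[:3,:3]
    q=c@np.array(p['K']).T;return q[:,:2]/q[:,2:]
E
python3 - <<'E'
from h import *
s=ctrl.read_state();print(s,ctrl.tip_reach)
for c in('top','side'):
    im=ctrl.snapshot(c);save(c+'0',im)
    print(c,ray(c,320,240),ctrl.camera_params(c)['K'][0])
    for t in('block_1_center','rack','gauge','gauge_nose','tray','red_tumbler'):
        print(t,[(np.round(d['rect']).tolist(),round(d['confidence'],2)) for d in ctrl.find_in(c,t)])
E
```

```text
{'clock': 0.0, 'joint_positions': array([-1.29502655e+00,  1.51011297e-01,  1.43802472e+00, -1.75238824e-05,
        1.55379710e+00, -1.33982606e-01]), 'joint_vel': array([-1.24789348e-03, -9.64565996e-04,  2.14966584e-05, -1.46619950e-04,
        1.98046078e-04,  2.27996204e-04]), 'joint_torque': array([-4.00551377e-03, -7.13056040e+01, -5.70875359e+01, -4.76608711e-04,
        8.90526484e-03, -1.58596038e-05]), 'ee_pos': array([ 0.22899254, -0.52718399,  0.24166418]), 'ee_rot': array([-3.07467959e+00, -6.38893263e-01,  1.65409949e-04]), 'force': array([-0.38946446, -0.78973704, -0.31010893]), 'ft_torque': array([0.02903513, 0.0438686 , 0.00588861]), 'grasp_force': 0.0, 'opening': 1.0018104145735662} 0.011
top (array([0.32232684, 0.00319794, 1.17741264]), array([ 0.19489807, -0.01359609, -0.98081358])) [439.57848796   0.         314.38957547]
block_1_center [([408.0, 190.0, 432.0, 211.0], 0.86), ([402.0, 229.0, 414.0, 253.0], 0.58)]
rack [([434.0, 254.0, 483.0, 285.0], 0.95), ([375.0, 226.0, 419.0, 253.0], 0.93), ([450.0, 313.0, 500.0, 349.0], 0.71)]
gauge [([209.0, 225.0, 252.0, 261.0], 0.85)]
gauge_nose [([211.0, 223.0, 249.0, 262.0], 0.72)]
tray [([275.0, 182.0, 335.0, 240.0], 0.84)]
red_tumbler [([296.0, 262.0, 324.0, 296.0], 0.86)]
side (array([ 0.34649514, -1.34911791,  0.97863433]), array([ 0.10599331,  0.82695178, -0.55227381])) [576.20207434   0.         325.39266915]
block_1_center [([377.0, 308.0, 405.0, 335.0], 0.81), ([333.0, 300.0, 360.0, 309.0], 0.47), ([301.0, 192.0, 339.0, 233.0], 0.38)]
rack [([327.0, 288.0, 358.0, 327.0], 0.83), ([233.0, 341.0, 273.0, 393.0], 0.65), ([303.0, 324.0, 338.0, 375.0], 0.58)]
gauge [([304.0, 191.0, 343.0, 229.0], 0.68)]
gauge_nose [([302.0, 268.0, 327.0, 273.0], 0.7), ([301.0, 192.0, 340.0, 230.0], 0.69)]
tray [([334.0, 233.0, 388.0, 268.0], 0.75)]
red_tumbler [([282.0, 219.0, 305.0, 269.0], 0.82)]
```

Run:
```python
import cv2
a=cv2.imread('pics/top0.png')[160:380,190:520];cv2.imwrite('pics/top0c.png',cv2.resize(a,(795,530),interpolation=cv2.INTER_CUBIC))
a=cv2.imread('pics/side0.png')[170:410,210:450];cv2.imwrite('pics/side0c.png',cv2.resize(a,(600,600),interpolation=cv2.INTER_CUBIC))
```

```text
(no output)
```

View pics/top0c.png

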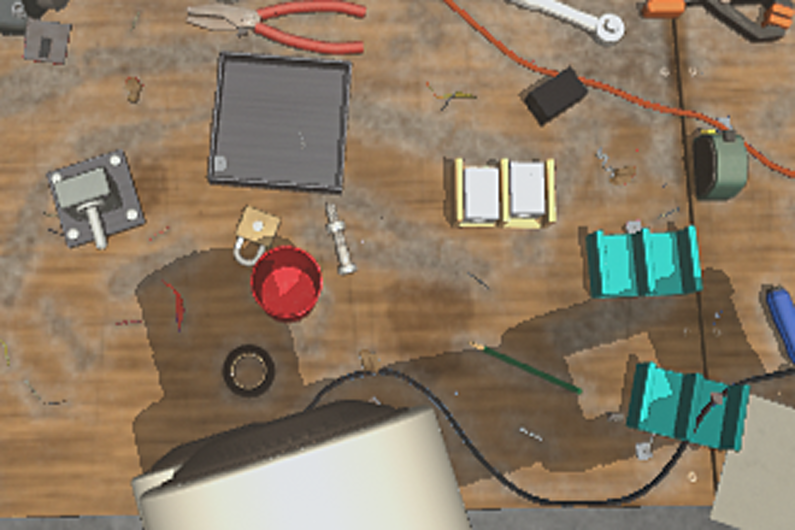

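View pics/side0c.png

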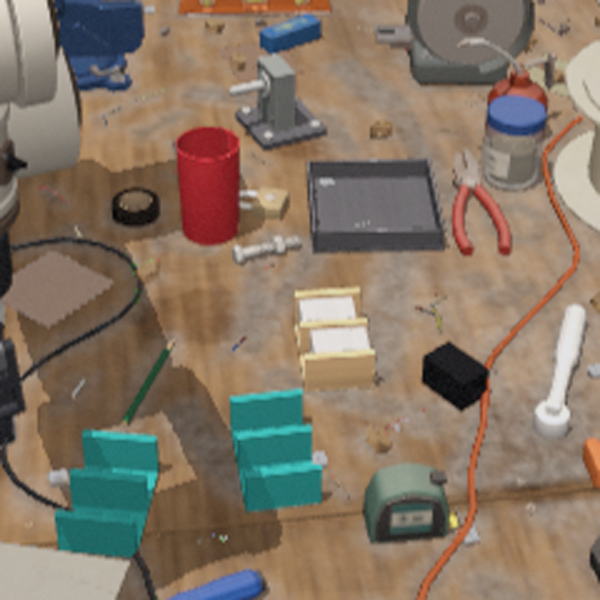

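The top view shows the wooden rack with two bright blocks around full-image pixel (400,240). The gauge is at (229,243), with its pin pointing down the image (towards −x), and the tray is at (306,211). The turquoise racks and the black block are decoys.

Run:
```python
from h import *
f=795/330
def P(n,u,v,z): print(n,np.round(onz('top',190+u/f,160+v/f,z),4))
for n,u,v,z in [('blkL',482,194,.041),('blkR',529,188,.041),('wallL top far',459,159,.045),('wallL top near',459,224,.045),('wallR far',551,159,.045),('wallR near',552,220,.045),('nose',100,243,.07),('pin root',92,205,.07),('uprtop1',53,180,.095),('tr1',221,56,.03),('tr2',350,63,.03),('tr3',341,191,.03),('tr4',210,183,.03),('tumbler',287,283,.12),('padlock',258,230,.018),('bolt',341,240,.01),('footTL',47,170,.012),('footTR',122,152,.012),('footBR',145,222,.012),('footBL',72,248,.012)]: P(n,u,v,z)
s=ctrl.read_state();R=cv2.Rodrigues(s['ee_rot'])[0];print(R.round(3));p=ctrl.camera_params('wrist');print(p['hand_eye'],p['K'])
```

```text
blkL [ 0.5435 -0.1971  0.041 ]
blkR [ 0.5493 -0.2488  0.041 ]
wallL top far [ 0.5822 -0.1732  0.045 ]
wallL top near [ 0.51   -0.1698  0.045 ]
wallR far [ 0.5805 -0.274   0.045 ]
wallR near [ 0.5127 -0.2707  0.045 ]
nose [0.4922 0.2141 0.07  ]
pin root [0.5332 0.2235 0.07  ]
uprtop1 [0.5558 0.2598 0.095 ]
tr1 [0.7103 0.0887 0.03  ]
tr2 [ 0.6994 -0.0573  0.03  ]
tr3 [ 0.5517 -0.0435  0.03  ]
tr4 [0.5633 0.1013 0.03  ]
tumbler [0.4408 0.0165 0.12  ]
padlock [0.5117 0.0491 0.018 ]
bolt [ 0.5001 -0.0429  0.01  ]
footTL [0.5853 0.2866 0.012 ]
footTR [0.6047 0.2024 0.012 ]
footBR [0.5239 0.1754 0.012 ]
footBL [0.496  0.2562 0.012 ]
[[ 0.917  0.398 -0.   ]
 [ 0.398 -0.917  0.   ]
 [-0.    -0.    -1.   ]]
[[ 5.66484483e-04 -9.57338489e-01 -2.88968333e-01  7.27132923e-02]
 [ 9.99999753e-01  4.22229063e-04  5.61543227e-04  1.32709828e-03]
 [-4.15576116e-04 -2.88968580e-01  9.57338491e-01 -1.32250864e-01]
 [ 0.00000000e+00  0.00000000e+00  0.00000000e+00  1.00000000e+00]] [[344.15917337   0.         319.73118436]
 [  0.         344.15917337 242.83047382]
 [  0.           0.           1.        ]]
```

>>> carry_out:
  targets:
    - [[0,0,-1.1135,0.412,-0.153,0.042,0],[0,0,-1.1135,0.412,-0.153,0.042,0],[0,0,-1.1135,0.412,-0.153,0.042,0],[0,0,-1.1135,0.412,-0.153,0.042,0],[0,0,-1.1135,0.412,-0.153,0.042,0],[0,0,-1.1135,0.412,-0.153,0.042,0],[0,0,-1.1135,0.412,-0.153,0.042,0],[0,0,-1.1135,0.412,-0.153,0.042,0],[0,0,-1.1135,0.412,-0.153,0.042,0],[0,0,-1.1135,0.412,-0.153,0.042,0]]
  force: 60

```text
clock: 1.7
ee_pos: [0.5485, -0.2193, 0.1994]
ee_rot: [-2.268, -2.172, -0.001]
force: [0.0, -0.8, -0.3]
opening: 0.998
grasp_force: 0.0
```

>>> carry_out:
  targets:
    - [[0,0,0,0,0,0,0],[0,0,0,0,0,0,0]]

```text
clock: 1.9
ee_pos: [0.5455, -0.2235, 0.2004]
ee_rot: [2.274, 2.167, -0.0]
force: [-0.5, 0.4, 0.1]
opening: 1.003
grasp_force: 0.0
```

Run:
```python
from h import *
s=ctrl.read_state();print(s['clock'],s['ee_pos'],s['ee_rot'],s['joint_vel'].round(3))
im=ctrl.snapshot('wrist');save('w1',im);np.save('w1s.npy',np.r_[s['ee_pos'],s['ee_rot']])
for t in('block_1_center','rack'):
    for d in ctrl.silhouettes('wrist',t):
        m=d['pixels'].astype(np.uint8);c=max(cv2.findContours(m,0,1)[0],key=cv2.contourArea)
        r=cv2.boxPoints(cv2.minAreaRect(c));z=.041 if t[0]=='b' else .045
        print(t,round(d['confidence'],2),r.round().tolist(),[onz('wrist',*q,z)[:2].round(4).tolist() for q in r])
```

```text
1.9 [ 0.54550855 -0.22351826  0.20039178] [ 2.27427475e+00  2.16728780e+00 -3.53095335e-04] [-0.016 -0.006  0.002  0.001 -0.002  0.   ]
block_1_center 0.86 [[406.0, 263.0], [439.0, 241.0], [479.0, 301.0], [446.0, 323.0]] [[0.6212, -0.2632], [0.6501, -0.2437], [0.6902, -0.3038], [0.6605, -0.3256]]
block_1_center 0.57 [[297.0, 231.0], [359.0, 230.0], [360.0, 271.0], [298.0, 272.0]] [[0.525, -0.2284], [0.5793, -0.2296], [0.5797, -0.2684], [0.5233, -0.2672]]
rack 0.94 [[66.0, 358.0], [130.0, 317.0], [150.0, 349.0], [87.0, 390.0]] [[0.293, -0.344], [0.364, -0.303], [0.3765, -0.3378], [0.3038, -0.3815]]
rack 0.8 [[282.0, 285.0], [282.0, 159.0], [366.0, 159.0], [366.0, 285.0]] [[0.5085, -0.2771], [0.5174, -0.1661], [0.5857, -0.1694], [0.5846, -0.2808]]
rack 0.61 [[209.0, 311.0], [286.0, 304.0], [297.0, 417.0], [220.0, 424.0]] [[0.439, -0.2999], [0.5106, -0.2959], [0.5118, -0.4247], [0.4318, -0.4301]]
```

View pics/w1.png

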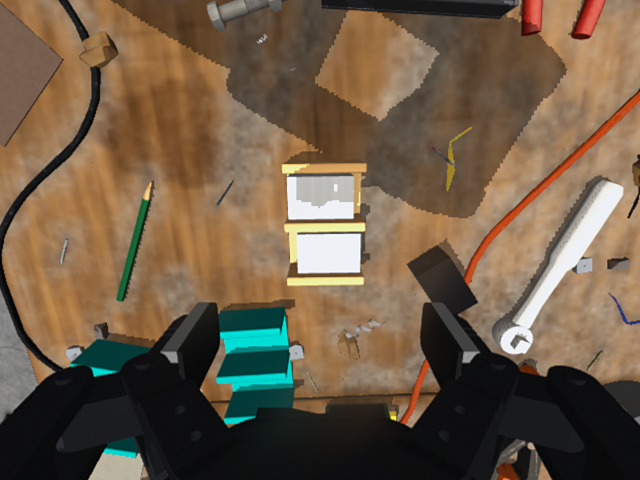

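The two block tops are clear: A spans about (288,176) to (354,219), B spans (298,233) to (361,275), and the rack is almost square to the tool.

Run:
```python
from h import *
im=ctrl.snapshot('wrist').astype(int)
for n,(u0,v0,u1,v1) in dict(A=(280,170,362,223),B=(290,229,368,277)).items():
    w=im[v0:v1,u0:u1]; m=((w.min(2)>150)&(w.max(2)-w.min(2)<18)).astype(np.uint8)
    c=max(cv2.findContours(m,0,1)[0],key=cv2.contourArea)+[u0,v0]
    r=cv2.boxPoints(cv2.minAreaRect(c)); W=np.array([onz('wrist',*q,.041)[:2] for q in r])
    print(n,r.round(1).tolist(),W.round(4).tolist(),W.mean(0))
# rack wall top corners
for u,v in [(283,168),(366,168),(288,282),(364,282)]: print(onz('wrist',u,v,.045))
s=ctrl.read_state();print(cv2.Rodrigues(s['ee_rot'])[0].round(4))
```

```text
A [[287.0, 176.0], [353.0, 176.0], [353.0, 218.0], [287.0, 218.0]] [[0.5201, -0.1802], [0.5753, -0.1829], [0.5745, -0.2189], [0.5174, -0.2161]] [ 0.54681458 -0.19952706]
B [[297.0, 233.0], [360.0, 233.0], [360.0, 272.0], [297.0, 272.0]] [[0.5251, -0.2299], [0.5804, -0.2326], [0.5799, -0.2694], [0.5226, -0.2666]] [ 0.55200262 -0.24963872]
[ 0.51771   -0.1732385  0.045    ]
[ 0.58567243 -0.17653753  0.045     ]
[ 0.51421085 -0.27430173  0.045     ]
[ 0.58290231 -0.27765743  0.045     ]
[[ 4.900e-02  9.988e-01  3.000e-04]
 [ 9.988e-01 -4.900e-02 -1.000e-04]
 [-1.000e-04  3.000e-04 -1.000e+00]]
```

>>> carry_out:
  targets:
    - [[0,0,0,0.0245,0,0.06,0],[0,0,0,0.0245,0,0.1,0],[0,0,0,0.0245,0,0.14,0],[0,0,0,0.0245,0,0.165,0],[0,0,0,0.0245,0,0.178,0],[0,0,0,0.0245,0,0.178,0],[0,0,0,0.0245,0,0.178,0]]

```text
clock: 2.8
ee_pos: [0.5477, -0.199, 0.0237]
ee_rot: [2.273, 2.167, 0.001]
force: [0.5, -0.5, -0.2]
opening: 0.998
grasp_force: 0.0
```

>>> carry_out:
  targets:
    - [[0,0,0,0,0,0,1],[0,0,0,0,0,0,1],[0,0,0,0,0,0,1],[0,0,0,0,0,0,1],[0,0,0,0,0,0,1],[0,0,0,0,0,0,1]]
  force: 60

```text
clock: 3.4
ee_pos: [0.5478, -0.1988, 0.0238]
ee_rot: [2.272, 2.167, 0.001]
force: [-2.7, 0.4, 10.1]
opening: 0.643
grasp_force: 63.4
```

>>> carry_out:
  targets:
    - [[0,0,0,0,0,-0.03,1],[0,0,0,0,0,-0.07,1],[0,0,0,0,0,-0.12,1],[0,0,0,0,0,-0.165,1],[0,0,0,0,0,-0.178,1]]

```text
clock: 3.9
ee_pos: [0.5483, -0.1989, 0.2061]
ee_rot: [2.268, 2.163, 0.004]
force: [0.9, 0.2, -2.2]
opening: 0.639
grasp_force: 65.4
```

>>> carry_out:
  targets:
    - [[0,0,-0.37,0.376,-0.15,0,1],[0,0,-0.37,0.376,-0.15,0,1],[0,0,-0.37,0.376,-0.15,0,1],[0,0,-0.37,0.376,-0.15,0,1],[0,0,-0.37,0.376,-0.15,0,1],[0,0,-0.37,0.376,-0.15,0,1],[0,0,-0.37,0.376,-0.15,0,1],[0,0,-0.37,0.376,-0.15,0,1],[0,0,-0.37,0.376,-0.15,0,1],[0,0,-0.37,0.376,-0.15,0,1]]

```text
clock: 4.9
ee_pos: [0.4145, 0.1854, 0.2001]
ee_rot: [-1.832, -2.552, 0.0]
force: [-0.7, -0.4, -3.4]
opening: 0.643
grasp_force: 65.1
```

>>> carry_out:
  targets:
    - [[0,0,0,0,0,0,1],[0,0,0,0,0,0,1],[0,0,0,0,0,0,1]]

```text
clock: 5.2
ee_pos: [0.4156, 0.1833, 0.2002]
ee_rot: [-1.838, -2.547, 0.0]
force: [0.2, -0.6, -2.8]
opening: 0.643
grasp_force: 65.1
```

Run:
```python
from h import *
s=ctrl.read_state();print(s['clock'],s['ee_pos'],s['ee_rot'],s['force'],cv2.Rodrigues(s['ee_rot'])[0].round(4))
im=ctrl.snapshot('wrist');save('w2',im)
for t in ('gauge','gauge_nose'): print([(np.round(d['rect']).tolist(),round(d['confidence'],2)) for d in ctrl.find_in('wrist',t)])
```

```text
5.2 [0.4155985  0.18326916 0.2002107 ] [-1.83831111e+00 -2.54741949e+00  2.55612860e-04] [ 0.22167395 -0.62169335 -2.80735329] [[-3.151e-01  9.490e-01 -2.000e-04]
 [ 9.490e-01  3.151e-01 -1.000e-04]
 [ 0.000e+00 -2.000e-04 -1.000e+00]]
[([414.0, 168.0, 541.0, 278.0], 0.95)]
[([418.0, 168.0, 541.0, 279.0], 0.68), ([498.0, 361.0, 619.0, 479.0], 0.23), ([584.0, 0.0, 616.0, 7.0], 0.17)]
```

View pics/w2.png

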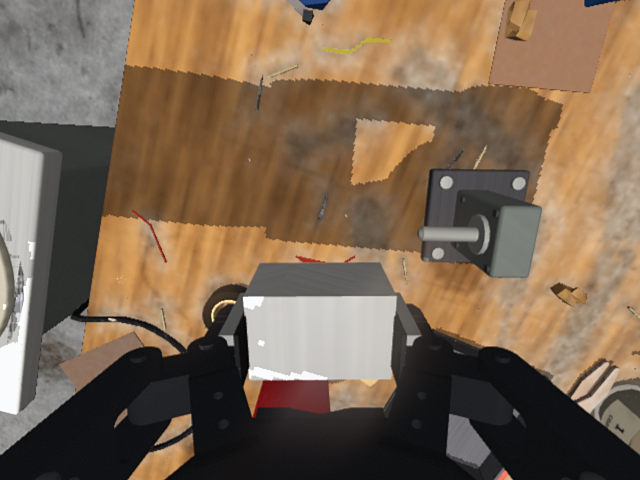

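Run:
```python
from h import *
from scipy.optimize import least_squares
L=np.array([[-.02,.045,.012],[.07,.045,.012],[-.02,-.045,.012],[-.045,0,.07],[.034,.0275,.095],[.034,-.0275,.095],[.004,-.0275,.095]])
uv=np.array([[430,169],[528,170],[421,262],[419.5,234],[541,206],[536,277],[492,277]],float)
def W(p):
    c,s=np.cos(p[2]),np.sin(p[2]);return L@np.array([[c,-s,0],[s,c,0],[0,0,1]]).T+[p[0],p[1],0]
f=lambda p:(proj('wrist',W(p))-uv).ravel()
r=least_squares(f,[.529,.222,.32],loss='soft_l1');print(r.x,np.degrees(r.x[2]),f(r.x).reshape(-1,2).round(1).tolist())
c,s=np.cos(r.x[2]),np.sin(r.x[2])
for d in(.045,.12): print(d,r.x[:2]-d*np.array([c,s]))
# independent pin line at z=.07 (use sub-pixel rows of bright pin)
im=ctrl.snapshot('wrist').astype(int)
pts=[]
for u in range(424,474,4):
    b=im[222:247,u].mean(1); print(u,b.tolist()) if u in(436,460) else 0
tp=onz('wrist',425,234,.07),onz('wrist',470,234.,.07);print(tp)
ft=lambda p:(proj('top',W(p)));print(ft(r.x).round(1).tolist())
```

```text
[0.53038868 0.22265007 0.33624819] 19.26560229031169 [[0.7, 0.6], [1.3, -1.9], [2.5, 0.2], [-2.3, 0.3], [2.0, -1.8], [-5.9, 0.4], [-2.3, 0.9]]
0.045 [0.48790871 0.20780242]
0.12 [0.41710877 0.18305634]
436 [78.66666666666667, 77.66666666666667, 77.33333333333333, 77.33333333333333, 77.33333333333333, 91.33333333333333, 113.0, 128.0, 139.0, 147.66666666666666, 156.0, 162.0, 164.0, 167.0, 169.0, 164.33333333333334, 155.66666666666666, 144.33333333333334, 128.0, 102.0, 84.66666666666667, 82.0, 84.0, 82.66666666666667, 77.0]
460 [50.666666666666664, 49.666666666666664, 51.333333333333336, 50.0, 48.0, 69.0, 96.33333333333333, 118.66666666666667, 129.0, 141.0, 150.66666666666666, 157.33333333333334, 162.0, 166.66666666666666, 170.0, 169.33333333333334, 165.0, 154.33333333333334, 141.0, 123.66666666666667, 77.66666666666667, 50.0, 50.333333333333336, 49.333333333333336, 51.0]
(array([0.49363055, 0.21009318, 0.07      ]), array([0.52740598, 0.22136103, 0.07      ]))
[[219.0, 262.7], [208.9, 231.9], [250.9, 251.2], [234.0, 262.5], [212.0, 235.6], [232.7, 228.2], [236.5, 239.2]]
```

>>> carry_out:
  targets:
    - [[0,0,0,0.0007,0,0.05,1],[0,0,0,0.0007,0,0.1,1],[0,0,0,0.0007,0,0.14,1],[0,0,0,0.0007,0,0.165,1],[0,0,0,0.0007,0,0.175,1],[0,0,0,0.0007,0,0.18,1],[0,0,0,0.0007,0,0.181,1],[0,0,0,0.0007,0,0.181,1],[0,0,0,0.0007,0,0.181,1]]

```text
clock: 6.3
ee_pos: [0.4156, 0.1851, 0.0204]
ee_rot: [1.835, 2.548, 0.002]
force: [-0.2, -0.4, -2.5]
opening: 0.646
grasp_force: 65.1
```

>>> carry_out:
  targets:
    - [[0,0,0,0,0,0,0.2],[0,0,0,0,0,0,0],[0,0,0,0,0,0,0],[0,0,0,0,0,0,0],[0,0,0,0,0,0,0]]

```text
clock: 6.8
ee_pos: [0.415, 0.185, 0.0194]
ee_rot: [-1.836, -2.549, -0.0]
force: [-0.8, -0.7, 0.4]
opening: 0.998
grasp_force: 0.0
```

>>> carry_out:
  targets:
    - [[0,0,0,0,0,-0.04,0],[0,0,0,0,0,-0.08,0],[0,0,1.2,0,0,-0.08,0],[0,0,1.2,0,0,-0.08,0],[0,0,1.2,0,0,-0.08,0],[0,0,1.2,0,0,-0.08,0],[0,0,1.2,0,0,-0.08,0],[0,0,1.2,0,0,-0.08,0],[0,0,1.2,0,0,-0.08,0],[0,0,1.2,0,0,-0.08,0]]

```text
clock: 7.8
ee_pos: [0.4149, 0.1849, 0.0993]
ee_rot: [-2.958, -1.058, 0.0]
force: [0.0, 0.8, 0.2]
opening: 1.002
grasp_force: 0.0
```

>>> carry_out:
  targets:
    - [[0,0,0.371,0,0,0,0],[0,0,0.371,0,0,0,0],[0,0,0.371,0,0,0,0],[0,0,0.371,0,0,0,0],[0,0,0.371,0,0,0,0]]

```text
clock: 8.3
ee_pos: [0.4149, 0.185, 0.0993]
ee_rot: [-3.1, -0.508, 0.0]
force: [-1.1, 0.3, -0.7]
opening: 0.999
grasp_force: 0.0
```

Run:
```python
from h import *
s=ctrl.read_state();print(s['clock'],s['ee_pos'],cv2.Rodrigues(s['ee_rot'])[0].round(4))
save('w3',ctrl.snapshot('wrist'))
```

```text
8.3 [0.41493663 0.18496199 0.09932973] [[ 9.477e-01  3.192e-01 -1.000e-04]
 [ 3.192e-01 -9.477e-01  1.000e-04]
 [-0.000e+00 -1.000e-04 -1.000e+00]]
```

View pics/w3.png

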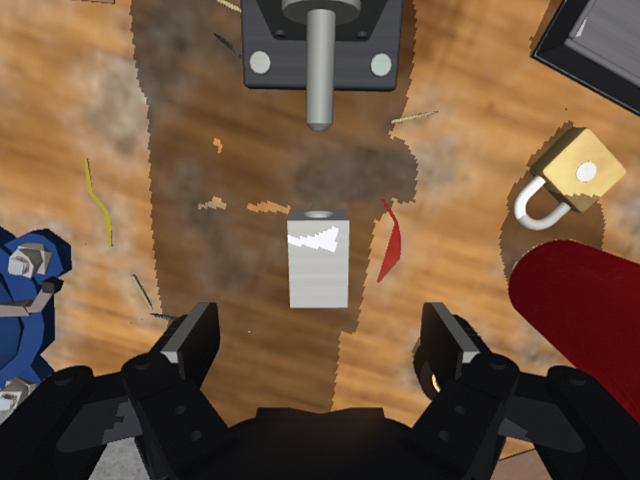

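The block stands aligned with the pin, its axis at column ~318.5, with the nose at (319,127).

Run:
```python
from h import *
s=ctrl.read_state();R=cv2.Rodrigues(s['ee_rot'])[0]
T=lambda u,v,z:(R.T@(onz('wrist',u,v,z)-s['ee_pos'])).round(4)
im=ctrl.snapshot('wrist').astype(int)
for v in(30,60,90,110): 
    g=cv2.GaussianBlur(im[v,280:360].mean(1).astype(np.float32)[None],(3,1),0)[0];d=np.diff(g);a,b=280.5+d.argmax(),280.5+d.argmin();print(v,a,b,T((a+b)/2,v,.07))
print('nose',T(319,127,.07))
for q in[(288,222),(349,222),(290,307),(348,307)]: print(T(*q,.036))
```

```text
30 306.5 334.5 [0.116  0.0018 0.0293]
60 307.5 332.5 [0.1048 0.0016 0.0293]
90 306.5 332.5 [0.0931 0.0014 0.0293]
110 306.5 331.5 [0.085  0.0012 0.0293]
nose [0.078  0.0012 0.0293]
[ 0.0265 -0.017   0.0633]
[0.0265 0.0186 0.0633]
[-0.0283 -0.0172  0.0633]
[-0.0283  0.0193  0.0633]
```

>>> carry_out:
  targets:
    - [[0,0,0,0,0.0005,0.04,0],[0,0,0,0,0.0005,0.07,0],[0,0,0,0,0.0005,0.083,0],[0,0,0,0,0.0005,0.085,0],[0,0,0,0,0.0005,0.085,0.3],[0,0,0,0,0.0005,0.085,1],[0,0,0,0,0.0005,0.085,1],[0,0,0,0,0.0005,0.085,1],[0,0,0,0,0.0005,0.085,1],[0,0,0,0,0.0005,0.085,1]]
  force: 60

```text
clock: 9.4
ee_pos: [0.4157, 0.1847, 0.0153]
ee_rot: [-3.101, -0.504, -0.002]
force: [-1.2, -0.2, 9.5]
opening: 0.413
grasp_force: 60.9
```

>>> carry_out:
  targets:
    - [[0,0,0,0,0,0,1],[0,0,0,0,0,0,1]]

```text
clock: 9.6
ee_pos: [0.4157, 0.1847, 0.0153]
ee_rot: [-3.101, -0.504, -0.003]
force: [-2.2, 0.7, 8.6]
opening: 0.414
grasp_force: 60.9
```

>>> carry_out:
  targets:
    - [[0,0,0,0,0,-0.02,1],[0,0,0,0,0,-0.045,1],[0,0,0,0,0,-0.052,1],[0,0,0,0,0,-0.052,1],[0,0,0,0,0,-0.052,1],[0,0,0,0,0,-0.052,1],[0,0,0,0,0,-0.052,1]]

```text
clock: 10.3
ee_pos: [0.4147, 0.1844, 0.0655]
ee_rot: [-3.101, -0.504, 0.002]
force: [0.8, 0.0, -3.9]
opening: 0.408
grasp_force: 60.5
```

Run:
```python
from h import *
s=ctrl.read_state();print(s['clock'],s['ee_pos'],s['force'],s['ft_torque'],cv2.Rodrigues(s['ee_rot'])[0].round(4))
save('w4',ctrl.snapshot('wrist'))
```

```text
10.3 [0.41472665 0.18439068 0.06551712] [ 0.81408171  0.03981984 -3.85607921] [ 0.00614715 -0.04030719  0.04673545] [[ 9.485e-01  3.167e-01 -1.300e-03]
 [ 3.167e-01 -9.485e-01 -2.000e-04]
 [-1.300e-03 -2.000e-04 -1.000e+00]]
```

View pics/w4.png

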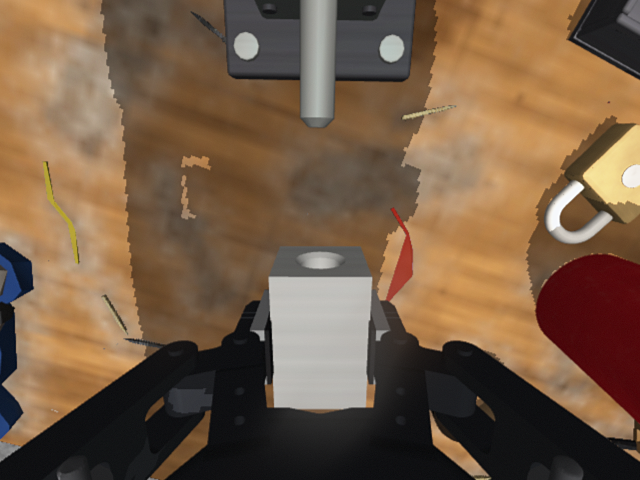

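The nose is near (317,123) and the bore mouth near (321,260). I'll measure the sideways offset precisely.

Run:
```python
from h import *
s=ctrl.read_state();R=cv2.Rodrigues(s['ee_rot'])[0]
T=lambda u,v,z:(R.T@(onz('wrist',u,v,z)-s['ee_pos'])).round(4)
im=ctrl.snapshot('wrist').astype(np.float32).mean(2)
def edges(v,lo,hi):
    g=cv2.GaussianBlur(im[v-1:v+2,lo:hi].mean(0)[None],(3,1),0)[0];d=np.abs(np.diff(g));h=len(d)//2
    return lo+.5+d[:h].argmax(),lo+.5+h+d[h:].argmax()
for v in(20,40,60,80,100,112): a,b=edges(v,290,348);print('pin',v,a,b,T((a+b)/2,v,.07))
for v in(285,300,320,350): a,b=edges(v,255,385);print('blk',v,a,b,T((a+b)/2,v,.086))
for v in(252,): a,b=edges(v,255,385);print(a,b,T((a+b)/2,v,.08))
for q in [(297,260),(346,260),(321,252),(321,270)]: print(q,T(*q,.069))
```

```text
pin 20 300.5 335.5 [ 0.1099  0.0009 -0.0045]
pin 40 300.5 334.5 [ 0.1042  0.0007 -0.0045]
pin 60 300.5 334.5 [ 0.0982  0.0007 -0.0045]
pin 80 300.5 334.5 [ 0.0921  0.0007 -0.0044]
pin 100 300.5 332.5 [ 0.0858  0.0003 -0.0044]
pin 112 300.5 332.5 [ 0.0819  0.0003 -0.0044]
blk 285 268.5 371.5 [ 0.0235  0.0016 -0.0204]
blk 300 269.5 370.5 [ 0.0177  0.0016 -0.0204]
blk 320 270.5 369.5 [ 0.0097  0.0016 -0.0204]
blk 350 272.5 366.5 [-0.0029  0.0014 -0.0203]
306.5 382.5 [ 0.0338  0.0104 -0.0144]
(297, 260) [ 0.0268 -0.0076 -0.0034]
(346, 260) [ 0.0269  0.0119 -0.0034]
(321, 252) [ 0.0302  0.002  -0.0034]
(321, 270) [ 0.0226  0.002  -0.0034]
```

>>> carry_out:
  targets:
    - [[0,0,0,0.015,-0.0012,-0.0018,1],[0,0,0,0.03,-0.0012,-0.0018,1],[0,0,0,0.042,-0.0012,-0.0018,1],[0,0,0,0.046,-0.0012,-0.0018,1],[0,0,0,0.05,-0.0012,-0.0018,1],[0,0,0,0.053,-0.0012,-0.0018,1],[0,0,0,0.056,-0.0012,-0.0018,1],[0,0,0,0.059,-0.0012,-0.0018,1],[0,0,0,0.061,-0.0012,-0.0018,1],[0,0,0,0.061,-0.0012,-0.0018,1]]

```text
clock: 11.4
ee_pos: [0.4727, 0.205, 0.0682]
ee_rot: [-3.101, -0.504, -0.0]
force: [0.6, -0.7, -2.5]
opening: 0.414
grasp_force: 60.5
```

>>> carry_out:
  targets:
    - [[0,0,0,0.0015,0,0,1],[0,0,0,0.003,0,0,1],[0,0,0,0.003,0,0,1]]

```text
clock: 11.7
ee_pos: [0.4756, 0.2059, 0.0681]
ee_rot: [-3.101, -0.504, -0.0]
force: [0.2, 0.2, -1.4]
opening: 0.41
grasp_force: 60.5
```

>>> carry_out:
  targets:
    - [[0,0,0,0.001,0,0,1],[0,0,0,0.002,0,0,1],[0,0,0,0.003,0,0,1],[0,0,0,0.003,0,0,1]]

```text
clock: 12.1
ee_pos: [0.4784, 0.2069, 0.0681]
ee_rot: [-3.101, -0.504, -0.0]
force: [0.8, 1.0, -2.6]
opening: 0.411
grasp_force: 60.5
```

>>> carry_out:
  targets:
    - [[0,0,0,0.001,0,0.0005,1],[0,0,0,0.002,0,0.0005,1],[0,0,0,0.003,0,0.0005,1],[0,0,0,0.003,0,0.0005,1]]

```text
clock: 12.5
ee_pos: [0.4812, 0.2079, 0.0676]
ee_rot: [-3.101, -0.504, -0.0]
force: [-0.2, 0.4, -2.9]
opening: 0.41
grasp_force: 60.5
```

>>> carry_out:
  targets:
    - [[0,0,0,0.001,0,0,1],[0,0,0,0.002,0,0,1],[0,0,0,0.003,0,0,1],[0,0,0,0.003,0,0,1]]

```text
clock: 12.9
ee_pos: [0.4841, 0.2088, 0.0676]
ee_rot: [-3.101, -0.504, -0.0]
force: [0.3, 0.9, -2.6]
opening: 0.414
grasp_force: 60.5
```

>>> carry_out:
  targets:
    - [[0,0,0,0.003,0,0,1],[0,0,0,0.006,0,0,1],[0,0,0,0.009,0,0,1],[0,0,0,0.012,0,0,1],[0,0,0,0.015,0,0,1],[0,0,0,0.017,0,0,1],[0,0,0,0.018,0,0,1],[0,0,0,0.018,0,0,1]]

```text
clock: 13.7
ee_pos: [0.5011, 0.2145, 0.0676]
ee_rot: [-3.101, -0.504, 0.0]
force: [0.7, 0.2, -2.7]
opening: 0.411
grasp_force: 60.5
```

>>> carry_out:
  targets:
    - [[0,0,0,0.001,0,0,1],[0,0,0,0.002,0,0,1],[0,0,0,0.003,0,0,1],[0,0,0,0.003,0,0,1]]

```text
clock: 14.1
ee_pos: [0.504, 0.2154, 0.0676]
ee_rot: [-3.101, -0.504, 0.0]
force: [0.7, 1.4, -2.4]
opening: 0.41
grasp_force: 60.5
```

>>> carry_out:
  targets:
    - [[0,0,0,0.001,0,0,1],[0,0,0,0.002,0,0,1],[0,0,0,0.002,0,0,1]]

```text
clock: 14.4
ee_pos: [0.5042, 0.2155, 0.0674]
ee_rot: [3.1, 0.504, -0.006]
force: [-15.5, -6.0, 7.8]
opening: 0.414
grasp_force: 61.7
```

Contact came at about 94 mm of advance, where the shoulder is, and nothing was felt at the step position. So block A is the good one. Next I'll lower it onto the pin, release it and check.

>>> carry_out:
  targets:
    - [[0,0,0,0,0,0.0008,1],[0,0,0,0,0,0.0016,1],[0,0,0,0,0,0.0016,1]]

```text
clock: 14.7
ee_pos: [0.5042, 0.2156, 0.0657]
ee_rot: [3.1, 0.504, -0.006]
force: [-15.7, -6.0, 4.8]
opening: 0.41
grasp_force: 61.6
```

>>> carry_out:
  targets:
    - [[0,0,0,0,0,0,0.55],[0,0,0,0,0,0,0.5],[0,0,0,0,0,0,0.3],[0,0,0,0,0,0,0],[0,0,0,0,0,0,0],[0,0,0,0,0,0,0]]

```text
clock: 15.3
ee_pos: [0.5058, 0.2161, 0.0661]
ee_rot: [-3.101, -0.504, -0.0]
force: [0.7, -1.0, 0.5]
opening: 0.996
grasp_force: 0.0
```

>>> carry_out:
  targets:
    - [[0,0,0,0,0,-0.03,0],[0,0,0,0,0,-0.07,0],[0,0,0,-0.01,0,-0.11,0],[0,0,0,-0.03,0,-0.13,0],[0,0,0,-0.03,0,-0.13,0],[0,0,0,-0.03,0,-0.13,0]]

```text
clock: 15.9
ee_pos: [0.4774, 0.2065, 0.1962]
ee_rot: [-3.101, -0.504, -0.002]
force: [0.0, 0.3, -0.1]
opening: 0.997
grasp_force: 0.0
```

Run:
```python
from h import *
s=ctrl.read_state();print(s['clock'],s['ee_pos'],s['force'],cv2.Rodrigues(s['ee_rot'])[0].round(4))
save('w5',ctrl.snapshot('wrist'))
```

```text
15.9 [0.47738013 0.20653633 0.19623757] [ 0.01775424  0.33843156 -0.1289683 ] [[ 9.485e-01  3.167e-01  9.000e-04]
 [ 3.167e-01 -9.485e-01  4.000e-04]
 [ 1.000e-03 -1.000e-04 -1.000e+00]]
```

View pics/w5.png

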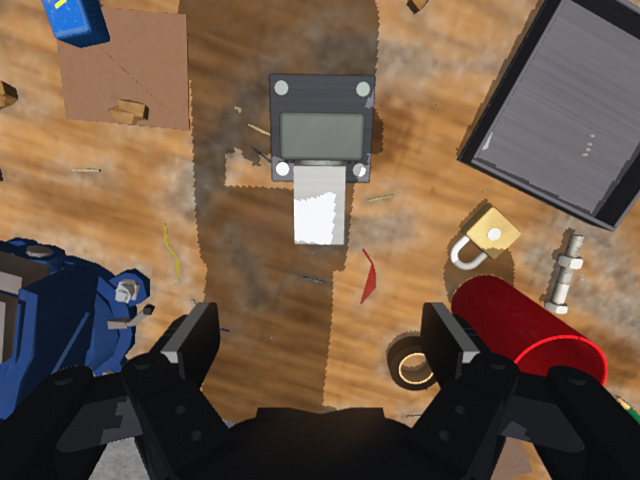

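The good block sits on the pin against the shoulder, with its edges at rows 166 to 245 and columns 294 to 346. Now I'll fetch block B for the tray.

>>> carry_out:
  targets:
    - [[0,0,-1.2,-0.0733,0.4565,0,0],[0,0,-1.2,-0.0733,0.4565,0,0],[0,0,-1.2,-0.0733,0.4565,0,0],[0,0,-1.2,-0.0733,0.4565,0,0],[0,0,-1.2,-0.0733,0.4565,0,0],[0,0,-1.2,-0.0733,0.4565,0,0],[0,0,-1.2,-0.0733,0.4565,0,0],[0,0,-1.2,-0.0733,0.4565,0,0],[0,0,-1.2,-0.0733,0.4565,0,0],[0,0,-1.2,-0.0733,0.4565,0,0]]

```text
clock: 16.95
ee_pos: [0.5495, -0.2323, 0.1944]
ee_rot: [-2.267, -2.172, 0.001]
force: [1.2, 0.0, -0.7]
opening: 1.0
grasp_force: 0.0
```

>>> carry_out:
  targets:
    - [[0,0,0,0,0,0,0],[0,0,0,0,0,0,0],[0,0,0,0,0,0,0]]

```text
clock: 17.25
ee_pos: [0.5494, -0.2298, 0.195]
ee_rot: [-2.273, -2.166, 0.0]
force: [-1.0, -0.6, -0.1]
opening: 1.003
grasp_force: 0.0
```

Run:
```python
from h import *
s=ctrl.read_state();print(s['clock'],s['ee_pos'],cv2.Rodrigues(s['ee_rot'])[0].round(4))
im=ctrl.snapshot('wrist').astype(int)
p=proj('wrist',[.552,-.2496,.041])[0].astype(int);u0,v0=p-[42,30];w=im[v0:v0+60,u0:u0+84]
m=((w.min(2)>150)&(w.max(2)-w.min(2)<18)).astype(np.uint8)
c=max(cv2.findContours(m,0,1)[0],key=cv2.contourArea)+[u0,v0]
r=cv2.boxPoints(cv2.minAreaRect(c)); W=np.array([onz('wrist',*q,.041)[:2] for q in r]);print(r.tolist(),W.round(4).tolist(),W.mean(0))
```

```text
17.25 [ 0.54942713 -0.22980437  0.19498639] [[ 0.0484  0.9988 -0.0013]
 [ 0.9988 -0.0484  0.0011]
 [ 0.0011 -0.0014 -1.    ]]
[[291.0, 229.0], [356.0, 229.0], [356.0, 268.0], [291.0, 268.0]] [[0.5245, -0.2304], [0.5803, -0.2331], [0.5797, -0.2689], [0.5219, -0.2662]] [ 0.55161534 -0.24962493]
```

>>> carry_out:
  targets:
    - [[0,0,0,-0.0195,0.003,0.05,0],[0,0,0,-0.0195,0.003,0.1,0],[0,0,0,-0.0195,0.003,0.14,0],[0,0,0,-0.0195,0.003,0.16,0],[0,0,0,-0.0195,0.003,0.171,0],[0,0,0,-0.0195,0.003,0.171,0],[0,0,0,-0.0195,0.003,0.171,0]]

```text
clock: 18.0
ee_pos: [0.5522, -0.25, 0.0264]
ee_rot: [2.273, 2.167, 0.001]
force: [1.2, -1.6, 0.3]
opening: 1.003
grasp_force: 0.0
```

>>> carry_out:
  targets:
    - [[0,0,0,0,0,0,1],[0,0,0,0,0,0,1],[0,0,0,0,0,0,1],[0,0,0,0,0,0,1],[0,0,0,0,0,0,1],[0,0,0,0,0,0,1]]
  force: 60

```text
clock: 18.6
ee_pos: [0.552, -0.2503, 0.0264]
ee_rot: [2.273, 2.166, 0.001]
force: [-2.4, 2.2, 9.7]
opening: 0.643
grasp_force: 63.3
```

>>> carry_out:
  targets:
    - [[0,0,0,0,0,-0.03,1],[0,0,0,0,0,-0.07,1],[0,0,0,0,0,-0.11,1],[0,0,0,0,0,-0.13,1],[0,0,0,0,0,-0.13,1],[0,0,0,0,0,-0.13,1]]

```text
clock: 19.2
ee_pos: [0.5513, -0.25, 0.1548]
ee_rot: [2.275, 2.167, 0.0]
force: [-0.5, 0.3, -3.8]
opening: 0.648
grasp_force: 65.3
```

>>> carry_out:
  targets:
    - [[0,0,0,0.2756,0.0667,0,1],[0,0,0,0.2756,0.0667,0,1],[0,0,0,0.2756,0.0667,0,1],[0,0,0,0.2756,0.0667,0,1],[0,0,0,0.2756,0.0667,0,1],[0,0,0,0.2756,0.0667,0,1],[0,0,0,0.2756,0.0667,0,1],[0,0,0,0.2756,0.0667,0,1],[0,0,0,0.2756,0.0667,0,1],[0,0,0,0.2756,0.0667,0,1]]

```text
clock: 20.2
ee_pos: [0.6312, 0.0209, 0.1546]
ee_rot: [-2.276, -2.165, 0.001]
force: [-0.6, -0.8, -2.6]
opening: 0.641
grasp_force: 65.2
```

>>> carry_out:
  targets:
    - [[0,0,0,0,0,0.04,1],[0,0,0,0,0,0.08,1],[0,0,0,0,0,0.11,1],[0,0,0,0,0,0.12,1],[0,0,0,0,0,0.123,1],[0,0,0,0,0,0.123,1],[0,0,0,0,0,0.123,1]]

```text
clock: 20.9
ee_pos: [0.6324, 0.0217, 0.0339]
ee_rot: [2.274, 2.165, 0.003]
force: [0.6, 0.8, -2.3]
opening: 0.643
grasp_force: 65.0
```

Block bottom is at z ≈ 12.5 mm, so it has about 8.5 mm to go.

>>> carry_out:
  targets:
    - [[0,0,0,0,0,0.003,1],[0,0,0,0,0,0.006,1],[0,0,0,0,0,0.0065,1],[0,0,0,0,0,0.0065,1]]

```text
clock: 21.3
ee_pos: [0.6315, 0.022, 0.0256]
ee_rot: [-2.275, -2.167, -0.0]
force: [-0.4, 0.2, -2.7]
opening: 0.643
grasp_force: 65.2
```

>>> carry_out:
  targets:
    - [[0,0,0,0,0,0.001,1],[0,0,0,0,0,0.001,1]]

```text
clock: 21.5
ee_pos: [0.6316, 0.022, 0.0255]
ee_rot: [2.274, 2.167, 0.0]
force: [-7.2, 0.4, 10.5]
opening: 0.64
grasp_force: 66.5
```

>>> carry_out:
  targets:
    - [[0,0,0,0,0,0,0.3],[0,0,0,0,0,0,0.15],[0,0,0,0,0,0,0],[0,0,0,0,0,0,0],[0,0,0,0,0,0,0]]

```text
clock: 22.0
ee_pos: [0.6315, 0.022, 0.0245]
ee_rot: [-2.275, -2.167, -0.0]
force: [-0.3, -0.4, 0.0]
opening: 1.001
grasp_force: 0.0
```

>>> carry_out:
  targets:
    - [[0,0,0,0,0,-0.03,0],[0,0,0,0,0,-0.07,0],[0,0,0,0,0,-0.12,0],[0,0,0,0,0,-0.16,0],[0,0,0,0,-0.06,-0.16,0],[0,0,0,0,-0.06,-0.16,0],[0,0,0,0,-0.06,-0.16,0]]

```text
clock: 22.7
ee_pos: [0.5704, 0.025, 0.185]
ee_rot: [2.274, 2.167, 0.001]
force: [0.6, -1.2, 0.1]
opening: 1.0
grasp_force: 0.0
```

Run:
```python
from h import *
s=ctrl.read_state();print(s['clock'],s['ee_pos'],s['force'])
w=ctrl.snapshot('wrist');t=ctrl.snapshot('side')[170:290,270:410]
save('w6',np.hstack([cv2.resize(w,(400,300)),cv2.resize(t,(350,300))]))
```

```text
22.7 [0.57039738 0.02503563 0.18503049] [ 0.5589157  -1.24813648  0.11775113]
```

View pics/w6.png

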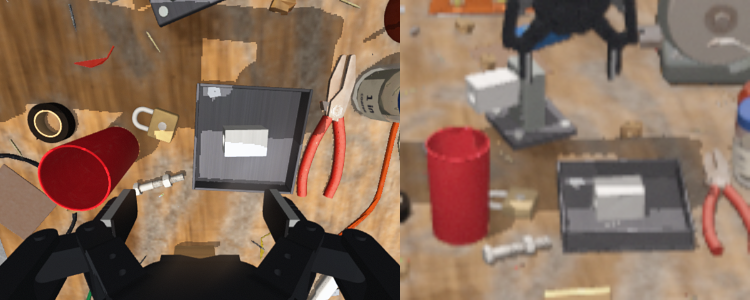

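Block B lies in the tray and block A is on the pin. One last close check of the contact at the shoulder.

Run:
```python
import cv2
a=cv2.imread('pics/w5.png')[60:260,250:400];cv2.imwrite('pics/w5c.png',cv2.resize(a,(450,600),interpolation=cv2.INTER_CUBIC))
```

```text
(no output)
```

View pics/w5c.png

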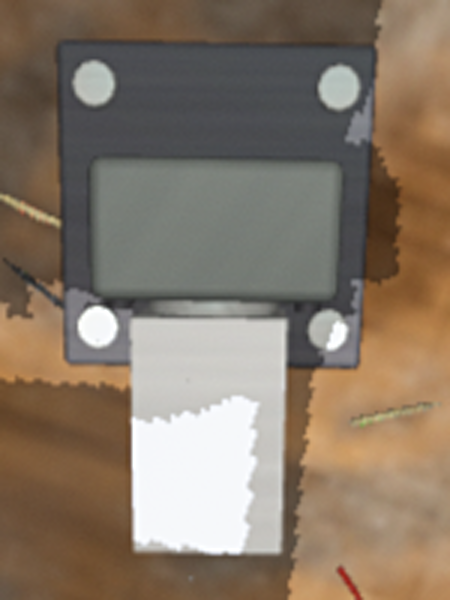

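The block's rear face meets the shoulder disc (crop row ~318) with no gap.

```bash
python3 -c "
from rig import ctrl
print(ctrl.job_done())"
```

```text
the job is handed in; nothing more can be done
None
```

The job is handed in at about 23 s: the first block went fully home on the pin and stays there, and the other lies in the scrap tray, judged stepped by elimination because I did not try it on the pin.

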